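# Spring check of a mirror mount's two corners

## Robot

A 6-joint arm with a two-finger parallel gripper is mounted at the origin on the work surface. World frame = base frame: x ahead of the robot, y to its left, z up, the work surface at z = 0. Lengths are in m, angles in degrees, forces in N, time in s.
With the tool pointing down it reaches from about 0.4 to 0.825 m from the base axis. Payload 7 kg.
Tool frame: the origin (TCP) lies between the finger pads; the fingertips stand 19 mm ahead of it and the grasp point (between the pads) is the TCP; x points along the fingers, y is the direction in which the jaws open and shut, and the axes are right-handed (so a half turn about x gives the same grasp; the last joint's range is limited). The gripper opens to 88 mm and grips with 3 to 60 N. Pads are 19 mm wide; open, the fingers measure 130 mm over their backs; the gripper's body (78 mm by 193 mm) begins 47 mm behind the grasp point.
Start: joints at [88.929, 20.546, 0.682, 0, -70.136, -16.507], TCP at [0.204, 0.643, 0.246] pointing down, gripper open.
Joint ranges: [-176.03, 176.03], [-82.01, 121.73], [-58.28, 71.71], [-173.87, 95.51], [-174.79, -0.11], [-173.66, 173.66]. Speed limits (degrees/s): [136.94, 136.94, 172.46, 180, 180, 180].

## Interface

Orientations are given as [roll, pitch, yaw] about the fixed x, y, z axes, in that order (R = Rz(yaw) Ry(pitch) Rx(roll)).
In Python, from plant import r gives the robot as it stands.
- The arm moves only by the tool send_rows, never from a script. Its argument "plan" is a list of rows, each a list of 2 entries, a list of its own where there are three numbers: the shift along the tool's x, y, z scaled (see below), then the turn, a rotation vector about the tool's x, y, z scaled (see below). A call has exactly 5 rows; each row is the pose to reach, as a shift and turn from the pose measured when the call began, along the tool's axes at that moment; what a row does not reach only later rows make up. The controller multiplies each number of a shift by 0.15 m and each number of a turn by pi/4 rad. A row lasts 1/10 s, in which the tool goes at most 50 mm and 8.59 degrees, less where a joint would pass 70% of its speed; a pose out of reach is approached as far as the arm can. A call with a number of a shift or a turn outside -1 to 1 is refused whole. A call with a gripper value outside its range is refused whole. "jaw" is the opening, from -1 (shut) to 1 (fully open), so that 0 is half open, set as the call begins (left out, the last holds). The fingers move at their own pace and stop on an object; "force" is the grip in N (left out, the last holds). Time passes only in rows, so rows that repeat a pose let the fingers close, or fill a call up. It gives the time, the measured TCP pose, the force and the opening at its end, in the units of the state.
- r.get_state(): the state, without advancing time (a new reading comes with each control period).
- r.capture(name): name is "scene" or "top" or "wrist"; returns a dict with "color" (420x560x3 uint8, red, green, blue), "range_z" (420x560 float32, m along the optical axis (not along the pixel's ray), 0 where there is no reading), "mtx" (3x3 intrinsics, pixels), "pose" (4x4, takes a point from camera to world coordinates). Camera axes: x right, y down, z forward; pixel columns grow to the right and rows downward; lengths in m; the calibration is good to about 2 mm. The wrist camera is an equidistant fisheye: a pixel r from the principal point sees the ray r / f radians off the axis. A picture is of the moment at which its call begins.
- r.close_job(): hands the job in, once; it reports no verdict.
Trained networks look in a picture, given as the dict that the camera call returned (one of the last four; its "shot" number tells which), for a name from the list of things; names that differ only in an ending like _2 or _b are one class to them, and where a whole thing is asked for, a point or a joint stands for the part that bears it (a point fixed in the world has none). Each returns a list of dicts, best first, with "score" (0 to 1); they miss things now and then, are a little off and sometimes report something else, mostly with a low value. They report only what shows in the picture. A call takes as long as a camera call.
- r.find_in(picture, target): "uv" ([column, row] in pixels, amid what is visible of it).
- r.trace(picture, target): "mask" (420x560 bool, what is visible of it) and "uv" ([column, row] in pixels, amid what is visible of it).
The state is a dict: "time_s": time; "joints": joint angles; "qd": joint speeds; "joint_torque": joint torques, N m; "tcp_pos": TCP position; "eef_rot": TCP orientation; "contact_force": force on the tool from outside, world axes, zero at the start; "moment": the same for the moment, N m; "gripper_width": finger opening in m.
Only numpy, scipy, OpenCV 4.12 (cv2) and the standard library are available. Lean on these libraries where they do the work, as an engineer would, in place of code of your own. Each camera call takes 0.05 s, during which the arm holds its last target. There are 200 camera calls.

## Task

Check the springs of the flat mirror mount, one corner at a time: with closed fingertips press the yellow pad down until its pointer stands at the red mark on its scale, hold it there for a second, not pushing it well past the mark, and let it spring back up; then do the same with the blue pad and its own mark. Only press: do not lift or shove the mount, touch the mirror or the red marks, or disturb the things around.

Things in the scene. Friction and masses are not known exactly. Their poses are not given: they have to be found in the camera images.
- mount: kinematic mirror mount lying flat: heavy (2.4 kg) dark steel base plate 170 x 240 x 12 mm standing loose on the bench, carrying a sprung aluminium tilt plate 130 x 130 x 8 mm; origin at the centre of the base's underside; x is the side away from the robot at yaw 0, y to the left, z up. In this frame the yellow pad is at x 55, y 55 mm, the blue pad at x -55, y -55 mm, the fixed pivot at x 55, y -55 mm.
- yellow_pad (a point): centre of the top face of the yellow press pad, a round yellow plastic pad 28 mm in diameter and 10 mm high on the far left corner (mount x, y = 55, 55 mm) of the tilt plate (70 mm above the bench at rest; plate top at 60 mm). It is spring-backed: pressing down straight at its centre takes about 1.5 N to start and about 0.3 N more per mm, and it springs back by itself when let go.
- blue_pad (a point): centre of the top face of the blue press pad, a round blue plastic pad 28 mm in diameter and 10 mm high on the near right corner (mount x, y = -55, -55 mm) of the tilt plate (70 mm above the bench at rest; plate top at 60 mm). It is spring-backed: pressing down straight at its centre takes about 1.5 N to start and about 0.3 N more per mm, and it springs back by itself when let go.
- yellow_pointer (a point): tip of the black yellow-corner pointer, a needle 3 mm thick which sticks out of the plate's edge by the yellow pad over the white scale; it goes down 1.44 mm for each mm that the pad's centre goes down. At rest the tip is 56 mm above the bench. Hard stop about 31 mm below rest.
- blue_pointer (a point): tip of the black blue-corner pointer, a needle 3 mm thick which sticks out of the plate's edge by the blue pad over the white scale; it goes down as far as the pad's centre does. At rest the tip is 56 mm above the bench. Hard stop about 31 mm below rest.
- yellow_mark (a point): centre of the red rider on the yellow corner's scale: 10 mm high, 26 mm wide, set by somebody 8 to 20 mm below the pointer's rest height. The pointer is at the mark when its tip has the same height as this point (the pointer lies over the red, within 4 mm of its centre). The scale stands about 50 mm from the pad's centre and reaches 72 mm above the bench. z is up.
- blue_mark (a point): centre of the red rider on the blue corner's scale: 10 mm high, 26 mm wide, set by somebody 8 to 20 mm below the pointer's rest height. The pointer is at the mark when its tip has the same height as this point (the pointer lies over the red, within 4 mm of its centre). The scale stands about 50 mm from the pad's centre and reaches 72 mm above the bench. z is up.
- yellow_corner (a joint): tilt of the plate at the yellow corner, rad: 0 at rest, grows as the yellow pad is pressed, stop at 0.20; the pad is 110 mm from the tilt axis, the pointer's tip 158 mm
- blue_corner (a joint): tilt of the plate at the blue corner, rad: 0 at rest, grows as the blue pad is pressed, stop at 0.29; pad and pointer are 110 mm from the tilt axis
- mirror: round mirror in a black cell, 54 mm diameter, 10 mm high, fixed in the middle of the tilt plate, its top at the same height as the pads (70 mm); origin at the centre of its underside. Not to be touched.
- post: loose plain steel optic post, 18 mm diameter, 40 mm tall, standing on the mount's base plate near its free corner; origin at the centre of its underside. Bystander.
- driver: loose screwdriver with an orange handle, 170 mm long, lying on the bench behind the mount (on the side away from the robot); origin in the middle of its length. Bystander.
- lens_ring: loose black lens ring, 52 mm outside diameter, 18 mm tall, on the bench beside the mount; origin at the centre of its underside. Bystander.
- splitter_box: loose black instrument box, 100 x 65 x 35 mm, with two brass sockets; origin at the centre of its underside. Bystander.
- bottle: closed clear bottle with red cap, 60 mm diameter, 150 mm tall; origin at the centre of its underside. Bystander.
- cap_jar: closed amber jar with grey lid, 60 mm diameter, 60 mm tall; origin at the centre of its underside. Bystander.
- yellow_rider: the red rider on the yellow corner's scale (same point as yellow_mark)
- blue_rider: the red rider on the blue corner's scale (same point as blue_mark)

How it is judged (in metres and radians):
On the way, in this order (a step that is already met when the one before it is completed fails the run):
1. the yellow pointer stands at its red mark for half a second, the blue corner at rest (z of yellow_pointer in the frame of yellow_mark between -0.004 and 0.004 m and value of joint blue_corner below 0.04 rad), for 0.5 s.
2. the yellow corner has sprung back up (value of joint yellow_corner below 0.02 rad), for 0.2 s.
3. the blue pointer stands at its red mark for half a second, the yellow corner at rest (z of blue_pointer in the frame of blue_mark between -0.004 and 0.004 m and value of joint yellow_corner below 0.04 rad), for 0.5 s.
At the end, for the whole second after the job is handed in: After both presses (each pointer within 4 mm of its mark's centre for half a second, yellow first), both corners are back up at rest (tilt under 0.02 rad), the mount stands still within 15 mm of where it was, and no bystander has moved more than 25 mm (value of joint each of yellow_corner, blue_corner below 0.02 rad and distance of mount from where it was at the start of the episode below 0.015 m and linear speed of mount below 0.02 m/s and distance of each of post, driver, lens_ring, splitter_box, bottle, cap_jar from where it was at the start of the episode below 0.025 m and velocity of joint each of yellow_corner, blue_corner below 0.05 rad/s); the robot touches nothing.
It fails at once if a pointer was pushed more than 9 mm past its mark (z of yellow_pointer in the frame of yellow_mark below -0.009 m or z of blue_pointer in the frame of blue_mark below -0.009 m).
It fails at once if both corners were pressed together (value of joint each of yellow_corner, blue_corner above 0.05 rad).
It fails at once if the mount was lifted more than 6 mm, or shoved more than 15 mm (height (world z) of mount above 0.006 m or distance of mount from where it was at the start of the episode above 0.015 m).
It fails at once if the mirror or a red mark was touched (contact force between any of mirror, yellow_rider, blue_rider and anything else above 0.5 N).
It fails at once if a bystander was moved more than 25 mm (distance of any of post, driver, lens_ring, splitter_box, bottle, cap_jar from where it was at the start of the episode above 0.025 m).
It also fails if it takes over 54 s, if anything falls off the work surface, if the arm or the gripper's body presses on something with over 40 N, if the wrist force passes 120 N, or if a joint passes its speed limit or range.

## Working session

There is one attempt and no reset: what is moved stays moved. The work goes in short steps, Python scripts to look and compute and a tool call to move; the robot and the scene stay as the last step left them, time stands still between calls to the robot, and variables do not carry over. Pictures are saved under pics/ and viewed, about 8 in all and at most 12, crops included, and the job is handed in when it is done.

Besides the shell and the picture viewer there is one more tool, called after "Call:" in YAML: its name, and indented under it one key for each argument. send_rows: Moves the arm, as the interface text tells. Its arguments: {"type":"object","properties":{"plan":{"type":"array"},"jaw":{"type":"number"},"force":{"type":"number"}},"required":["plan"]}

```bash
ls; mkdir -p pics; cat > h.py <<'E'
import numpy as np, cv2
from plant import r
def pt(p,uv,k=2):
    u,v=int(round(uv[0])),int(round(uv[1]))
    w=p["range_z"][max(v-k,0):v+k+1,max(u-k,0):u+k+1]; w=w[w>0]
    z=np.median(w); K=np.array(p["mtx"])
    c=np.array([(uv[0]-K[0,2])/K[0,0]*z,(uv[1]-K[1,2])/K[1,1]*z,z,1])
    return (np.array(p["pose"])@c)[:3]
def proj(p,X):
    K=np.array(p["mtx"]);c=np.linalg.inv(np.array(p["pose"]))@np.append(X,1)
    return (K@c[:3])[:2]/c[2]
def save(p,n): cv2.imwrite(f"pics/{n}.png",cv2.cvtColor(p["color"],cv2.COLOR_RGB2BGR))
E
python3 - <<'E'
from h import *
s=r.get_state(); print(s)
for n in ("scene","top"):
    p=r.capture(n); save(p,n+"0"); print(n,np.round(p["pose"],3).tolist(),np.round(p["mtx"],1).tolist())
    for t in ["yellow_pad","blue_pad","yellow_pointer","blue_pointer","yellow_mark","blue_mark","mirror","mount","post","driver","lens_ring","splitter_box","bottle","cap_jar"]:
        print(t,[(np.round(d["uv"]).tolist(),round(d["score"],2),np.round(pt(p,d["uv"]),4).tolist()) for d in r.find_in(p,t)[:2]])
print(r.get_state()["time_s"])
E
```

```text
pics
{'time_s': 0.0, 'joints': array([ 8.89305149e+01,  2.05893829e+01,  6.33172251e-01, -2.13217093e-02,
       -7.01367337e+01, -1.65098674e+01]), 'qd': array([-0.12875335, -0.05395791,  0.08047118,  0.00159999, -0.09291126,
       -0.04324757]), 'joint_torque': array([ 6.83572307e-04, -5.82715702e+01,  2.93057334e+01,  6.99730799e+00,
        7.06884879e-03, -1.45002259e-04]), 'tcp_pos': array([0.20371192, 0.6430291 , 0.24463749]), 'eef_rot': array([  94.34173479,   89.9049183 , -103.24487859]), 'contact_force': array([ 0.31300126, -0.69088393, -0.34501743]), 'moment': array([ 0.0429798 , -0.0339445 ,  0.05494306]), 'gripper_width': 0.08755552395255875}
scene [[-0.844, 0.272, -0.463, 1.097], [0.537, 0.454, -0.711, 0.93], [0.017, -0.848, -0.529, 0.72], [0.0, 0.0, 0.0, 1.0]] [[524.4, 0.0, 272.6], [0.0, 524.4, 209.1], [0.0, 0.0, 1.0]]
yellow_pad [([263.0, 213.0], 0.56, [0.5562, 0.0577, 0.0672])]
blue_pad [([258.0, 214.0], 0.92, [0.5666, 0.0528, 0.0652])]
yellow_pointer [([262.0, 216.0], 0.59, [0.5601, 0.0591, 0.0627])]
blue_pointer [([260.0, 211.0], 0.79, [0.5582, 0.0492, 0.0693])]
y
[... 884 characters left out ...]
0328, 0.0702])]
yellow_pointer [([285.0, 205.0], 0.69, [0.5407, 0.0348, 0.0707])]
blue_pointer [([284.0, 203.0], 0.72, [0.5463, 0.0387, 0.0712])]
yellow_mark []
blue_mark []
mirror [([283.0, 201.0], 0.56, [0.5535, 0.0409, 0.0707])]
mount [([284.0, 206.0], 0.56, [0.5399, 0.0385, 0.0706]), ([286.0, 204.0], 0.55, [0.5458, 0.0345, 0.0704])]
post [([283.0, 205.0], 0.67, [0.543, 0.0404, 0.0707])]
driver [([316.0, 167.0], 0.81, [0.659, -0.0567, 0.0254]), ([165.0, 286.0], 0.62, [0.3203, 0.3626, 0.1068])]
lens_ring []
splitter_box [([142.0, 208.0], 0.97, [0.5392, 0.4556, 0.0352])]
bottle [([166.0, 286.0], 0.81, [0.3218, 0.3596, 0.1059])]
cap_jar [([415.0, 196.0], 0.84, [0.5664, -0.3335, 0.0614])]
1.5
```

```bash
python3 - <<'E'
import cv2,numpy as np
a=cv2.imread('pics/scene0.png')[120:320,130:400]; b=cv2.imread('pics/top0.png')[120:290,200:380]
cv2.imwrite('pics/c0.png',np.hstack([cv2.resize(a,(405,300)),cv2.resize(b,(318,300),interpolation=cv2.INTER_CUBIC)]))
cv2.imwrite('pics/c1.png',cv2.resize(a,(800,593),interpolation=cv2.INTER_CUBIC))
cv2.imwrite('pics/c2.png',cv2.resize(b,(630,595),interpolation=cv2.INTER_CUBIC))
E
```

```text
(no output)
```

View pics/c1.png

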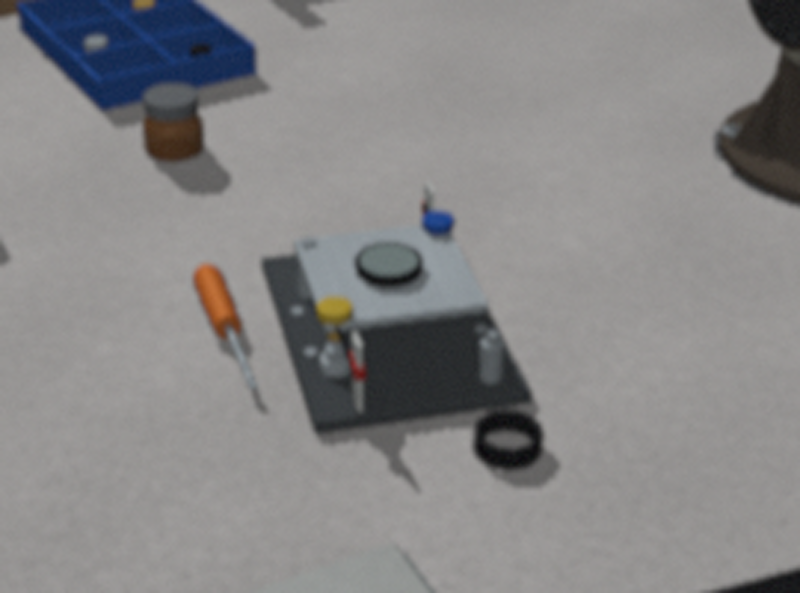

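View pics/c2.png

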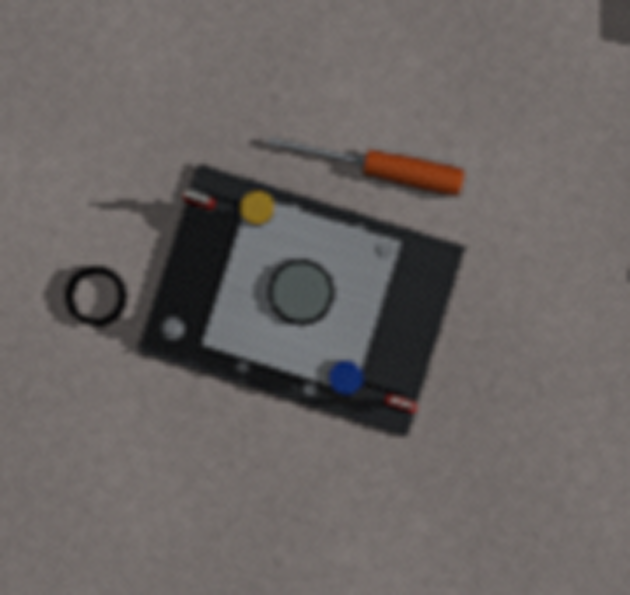

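```bash
cat >> h.py <<'E'
def blobs(p,win):
    hsv=cv2.cvtColor(p["color"],cv2.COLOR_RGB2HSV);u0,v0,u1,v1=win;o={}
    H,S,V=[hsv[...,i].astype(int) for i in range(3)]
    m={"yellow":(H>18)&(H<32)&(S>150)&(V>90),"blue":(H>105)&(H<130)&(S>130),"red":((H<6)|(H>174))&(S>120)}
    for k,a in m.items():
        b=np.zeros(a.shape,np.uint8);b[v0:v1,u0:u1]=a[v0:v1,u0:u1]
        n,l,st,c=cv2.connectedComponentsWithStats(b)
        o[k]=[(c[i],st[i]) for i in range(1,n) if st[i,4]>3]
    return o
def onplane(p,uv,z):
    K=np.array(p["mtx"]);P=np.array(p["pose"]);d=P[:3,:3]@np.linalg.inv(K)@[uv[0],uv[1],1]
    return P[:3,3]+d*(z-P[2,3])/d[2]
E
python3 - <<'E'
from h import *
for n,w in (("scene",(170,170,310,270)),("top",(240,160,340,250))):
    p=r.capture(n)
    for k,v in blobs(p,w).items():
        for c,s in v: print(n,k,c.round(1),s,"z=.07:",onplane(p,c,.07).round(4),"depth:",pt(p,c,1).round(4))
E
```

```text
scene yellow [242.2 224.3] [237 221  11   8  63] z=.07: [0.622  0.0769 0.07  ] depth: [0.6212 0.0754 0.0689]
scene blue [277.2 194.6] [273 192   9   7  50] z=.07: [0.4836 0.0066 0.07  ] depth: [0.4827 0.0052 0.0691]
scene red [250.3 244.5] [248 240   6   8  22] z=.07: [0.6454 0.1526 0.07  ] depth: [0.6312 0.1281 0.0496]
top yellow [272.9 178.8] [269 175   9   9  66] z=.07: [0.6171 0.0697 0.07  ] depth: [0.6171 0.0696 0.0705]
top blue [298.4 227.8] [294 223  10  10  77] z=.07: [ 0.4769 -0.0012  0.07  ] depth: [ 0.4769 -0.0011  0.0714]
top red [257.6 177.9] [253 177   9   3  14] z=.07: [0.6203 0.1133 0.07  ] depth: [0.6225 0.1143 0.0561]
top red [310.6 233.2] [310 232   3   4   8] z=.07: [ 0.4614 -0.0353  0.07  ] depth: [ 0.4618 -0.0361  0.0565]
```

```bash
cat >> h.py <<'E'
from scipy.spatial.transform import Rotation as Ro
def rot(s): return Ro.from_euler("xyz",s["eef_rot"],degrees=True)
def togo(X,R=None):
    s=r.get_state();T=rot(s);d=T.inv().apply(np.array(X)-s["tcp_pos"])/.15
    w=(T.inv()*R).as_rotvec()/(np.pi/4) if R is not None else np.zeros(3)
    print("t",round(s["time_s"],2),"tcp",s["tcp_pos"].round(4),"F",s["contact_force"].round(2),"w",round(s["gripper_width"],4),"shift",d.round(4).tolist(),"turn",w.round(4).tolist())
E
python3 - <<'E'
from h import *
p=r.capture("wrist"); save(p,"w0"); print(np.round(p["pose"],3).tolist(),np.round(p["mtx"],1).tolist())
s=r.get_state();T=rot(s);print(T.as_matrix().round(3).tolist())
mx=np.array([.949,-.314,0]);mx/=np.linalg.norm(mx)
for sg in (1,-1):
    R=Ro.from_matrix(np.array([[0,0,-1],sg*mx,np.cross([0,0,-1],sg*mx)]).T)
    print(sg);togo([.618,.071,.15],R)
E
```

```text
[[-0.301, -0.914, -0.272, 0.277], [-0.954, 0.289, 0.087, 0.62], [-0.001, 0.286, -0.958, 0.385], [0.0, 0.0, 0.0, 1.0]] [[325.2, 0.0, 276.1], [0.0, 325.2, 208.4], [0.0, 0.0, 1.0]]
[[-0.0, -0.302, -0.953], [-0.0, -0.953, 0.302], [-1.0, 0.0, -0.0]]
1
t 1.65 tcp [0.2039 0.6435 0.2455] F [ 0.7  -0.05  1.  ] w 0.0878 shift [0.6369, 2.8044, -3.7845] turn [-1.9838, 0.0, -0.0]
-1
t 1.65 tcp [0.2039 0.6435 0.2455] F [ 0.7  -0.05  1.  ] w 0.0878 shift [0.6369, 2.8044, -3.7845] turn [2.0162, -0.0, -0.0]
```

View pics/w0.png

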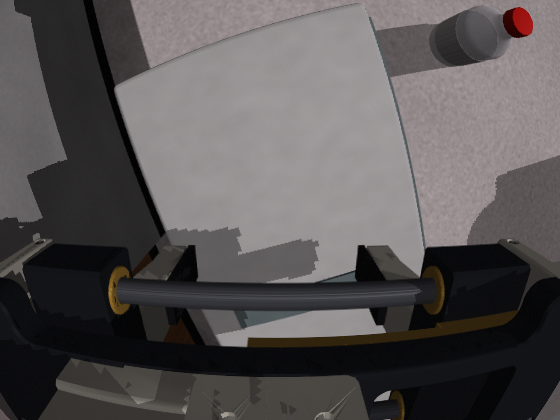

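Call:
send_rows:
  plan:
    - [[0, 0.14, -0.19], [0, 0, 0]]
    - [[0, 0.28, -0.38], [0, 0, 0]]
    - [[0, 0.42, -0.57], [0, 0, 0]]
    - [[0, 0.56, -0.76], [0, 0, 0]]
    - [[0, 0.7, -0.95], [0, 0, 0]]
  jaw: -1
  force: 20

```text
time_s: 2.15
tcp_pos: [0.3087, 0.4991, 0.2457]
eef_rot: [-96.9, 90.0, 65.6]
contact_force: [-0.0, 0.1, -0.2]
gripper_width: 0.0532
```

Call:
send_rows:
  plan:
    - [[0, 0.14, -0.19], [0, 0, 0]]
    - [[0, 0.28, -0.38], [0, 0, 0]]
    - [[0, 0.42, -0.57], [0, 0, 0]]
    - [[0, 0.56, -0.76], [0, 0, 0]]
    - [[0, 0.7, -0.95], [0, 0, 0]]

```text
time_s: 2.65
tcp_pos: [0.4135, 0.3548, 0.246]
eef_rot: [-104.5, 89.9, 58.0]
contact_force: [0.7, 0.1, -0.4]
gripper_width: 0.0132
```

Call:
send_rows:
  plan:
    - [[0, 0.14, -0.19], [0, 0, 0]]
    - [[0, 0.28, -0.38], [0, 0, 0]]
    - [[0, 0.42, -0.57], [0, 0, 0]]
    - [[0, 0.56, -0.76], [0, 0, 0]]
    - [[0, 0.7, -0.95], [0, 0, 0]]

```text
time_s: 3.15
tcp_pos: [0.5184, 0.2105, 0.2462]
eef_rot: [-111.6, 89.9, 50.8]
contact_force: [0.1, 0.8, -0.0]
gripper_width: 0.0004
```

Call:
send_rows:
  plan:
    - [[0, 0.14, -0.19], [0, 0, 0]]
    - [[0, 0.28, -0.38], [0, 0, 0]]
    - [[0, 0.42, -0.57], [0, 0, 0]]
    - [[0, 0.56, -0.76], [0, 0, 0]]
    - [[0, 0.7, -0.95], [0, 0, 0]]

```text
time_s: 3.65
tcp_pos: [0.6234, 0.0661, 0.2463]
eef_rot: [-117.2, 89.9, 45.3]
contact_force: [1.2, 1.0, 0.1]
gripper_width: 0.0004
```

```bash
python3 - <<'E'
from h import *
p=r.capture("wrist"); save(p,"w1"); print(np.round(p["pose"],3).tolist())
togo([.618,.071,.15])
E
```

```text
[[-0.301, -0.914, -0.271, 0.697], [-0.954, 0.288, 0.088, 0.043], [-0.002, 0.285, -0.959, 0.385], [0.0, 0.0, 0.0, 1.0]]
t 3.7 tcp [0.6256 0.0627 0.2458] F [ 3.7  -1.42  1.62] w -0.0 shift [0.6388, -0.0373, 0.0657] turn [0.0, 0.0, 0.0]
```

View pics/w1.png

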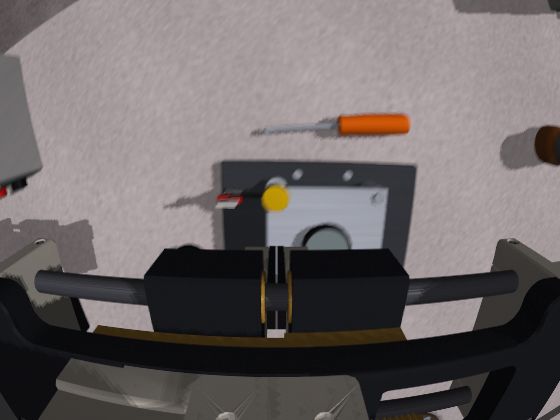

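```bash
python3 - <<'E'
import cv2,numpy as np
a=cv2.imread('pics/w1.png')[180:215,200:290]; b=cv2.imread('pics/scene0.png')[210:265,235:275];c=cv2.imread('pics/top0.png')[220:245,285:325];d=cv2.imread('pics/top0.png')[165:190,245:285]
f=lambda x,w,h:cv2.resize(x,(w,h),interpolation=cv2.INTER_NEAREST)
cv2.imwrite('pics/z.png',np.vstack([np.hstack([f(a,500,194),f(b,300,412)[:194]]),np.hstack([f(c,250,156),f(d,250,156),f(b,300,412)[194:350]])]))
E
```

```text
(no output)
```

View pics/z.png

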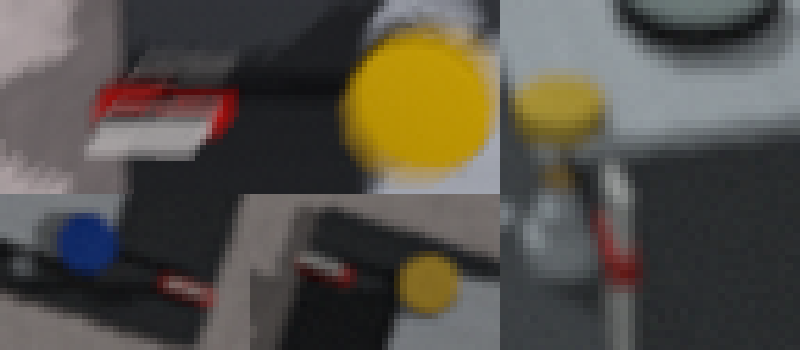

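```bash
cat >> h.py <<'E'
def fpts(p,uv):
    uv=np.atleast_2d(uv).astype(float);K=np.array(p["mtx"]);P=np.array(p["pose"])
    z=p["range_z"][uv[:,1].astype(int),uv[:,0].astype(int)]
    q=(uv-K[:2,2])/K[0,0];rr=np.linalg.norm(q,axis=1,keepdims=True)
    t=q/rr*np.tan(rr);c=np.c_[t,np.ones(len(t))]*z[:,None]
    return c@P[:3,:3].T+P[:3,3]
def fproj(p,X):
    K=np.array(p["mtx"]);P=np.array(p["pose"]);c=(np.atleast_2d(X)-P[:3,3])@P[:3,:3]
    n=np.linalg.norm(c[:,:2],axis=1,keepdims=True);th=np.arctan2(n,c[:,2:])
    return c[:,:2]/n*th*K[0,0]+K[:2,2]
YAW=np.radians(-18.3);MR=np.array([[np.cos(YAW),-np.sin(YAW),0],[np.sin(YAW),np.cos(YAW),0],[0,0,1]])
E
python3 - <<'E'
from h import *
p=r.capture("wrist")
b=blobs(p,(200,170,300,220))
for k,v in b.items():
    for c,s in v: print(k,c,s,fpts(p,c).round(4))
cy=b["yellow"][0][0];Y=fpts(p,cy)[0];print("Y",Y)
hsv=cv2.cvtColor(p["color"],cv2.COLOR_RGB2HSV)
np.set_printoptions(linewidth=220)
g=p["color"][188:214,212:266]
uu,vv=np.meshgrid(np.arange(212,260,3),np.arange(188,212,1))
X=(fpts(p,np.c_[uu.ravel(),vv.ravel()])-[Y[0],Y[1],0])@MR+[.055,.055,0]
Z=(X.reshape(*uu.shape,3)*1000).round().astype(int)
for i in range(len(uu)): print(vv[i,0]," ".join("%4d/%2d%s"%(Z[i,j,0],Z[i,j,2],"R" if (int(p["color"][vv[i,j],uu[i,j],0])>1.6*p["color"][vv[i,j],uu[i,j],1]) else "w" if p["color"][vv[i,j],uu[i,j],1]>140 else "k" if p["color"][vv[i,j],uu[i,j],1]<40 else " ") for j in range(uu.shape[1])))
print(Z[10,:,1])
E
```

```text
yellow [270.73703041 203.3059034 ] [258 190  27  27 559] [[0.6167 0.0714 0.0701]]
red [225.06122449 202.78571429] [213 200  25   9  98] [[0.6276 0.1195 0.0528]]
Y [0.61673985 0.07141534 0.0700711 ]
188   54/-1    54/ 1    57/11    57/12    57/12    57/12    57/12    57/12    57/12    57/10    57/12    57/12    57/11    57/11    57/12k   57/12k
189   53/ 0    53/ 0    55/11    55/10    56/12    56/13    56/12    56/11    56/12    56/13    56/13    56/11    56/12    56/11k   56/12k   56/12k
190   51/-1    52/ 0    54/12    55/13    55/12    54/12    54/12    55/12    55/12    55/12    55/12    55/12    55/11    55/13    55/12k   54/10k
191   50/-1    50/ 0    53/11    54/13    53/11    53/12    54/13    53/12    53/12    54/13    53/12    54/13    54/12    54/12k   54/13k   53/11k
192   49/ 1    49/-1    52/13    52/12    52/12    52/12    52/12    52/12    52/12    52/11    52/13    52/10    52/12k   52/13k   52/10k   53/12k
193   48/ 0    48/ 0    51/11    51/12k   51/13    51/11    51/12    51/13    51/11    51/11    51/11    51/11    51/11k   51/13k   51/12k   51/12k
194   46/ 0   
[... 2019 characters left out ...]
4/12k   34/12k   34/13k   34/12k   34/11k
208   49/70    49/70    49/70    50/70    49/70    49/69    49/70    47/60    45/53R   32/12k   33/13k   33/12k   33/12k   32/11k   33/14k  143/385k
209   49/71w   49/73w   49/72w   49/72w   49/72w   49/72w   49/73w   31/13    31/12k   31/11k   31/12k   31/13k   31/11k   31/12k   31/12k   31/11k
210   48/73w   48/72w   48/71w   48/72w   48/71w   48/72w   48/71w   30/12k   30/11k   29/11k   30/10k   30/12k   30/11k   30/13k   30/12k   30/11k
211   46/71w   47/71w   47/71w   47/71w   47/73w   47/73w   47/72w   28/11k   28/12k   28/11k   29/12k   28/11k   29/11k   29/13k   28/11k   29/11k
[129 125 119 112 109 105 102  99  95  94  90  87  83  79  76  72]
```

```bash
python3 - <<'E'
from h import *
mx=MR[:,0]
R=Ro.from_matrix(np.array([[0,0,-1],-MR[:,1],np.cross([0,0,-1],-MR[:,1])]).T)
togo([.617,.071,.105],R)
E
```

```text
t 3.75 tcp [0.6243 0.0643 0.2456] F [-0.45 -0.14  0.02] w 0.0004 shift [0.9372, -0.0271, 0.0604] turn [0.0126, -0.0006, 0.0005]
```

Call:
send_rows:
  plan:
    - [[0.15, -0.0271, 0.0604], [0.0126, 0, 0]]
    - [[0.35, -0.0271, 0.0604], [0.0126, 0, 0]]
    - [[0.55, -0.0271, 0.0604], [0.0126, 0, 0]]
    - [[0.75, -0.0271, 0.0604], [0.0126, 0, 0]]
    - [[0.9, -0.0271, 0.0604], [0.0126, 0, 0]]

```text
time_s: 4.25
tcp_pos: [0.6161, 0.0711, 0.1088]
eef_rot: [13.7, 90.0, 175.4]
contact_force: [-0.8, 0.9, -0.4]
gripper_width: 0.0006
```

```bash
cat >> h.py <<'E'
def yptr():
    p=r.capture("wrist");Y=[.617,.071,0]
    X=fproj(p,[np.array(Y)+MR@[-.002,d,h] for d in (.03,.048) for h in (.04,.056)]);return p,X
E
python3 - <<'E'
from h import *
togo([.617,.071,.105])
p,X=yptr();save(p,"w2");print(X.round())
E
```

```text
t 4.25 tcp [0.6161 0.0711 0.1088] F [-0.79  0.88 -0.42] w 0.0006 shift [0.0256, -0.001, -0.0061] turn [0.0, 0.0, 0.0]
[[232. 231.]
 [229. 240.]
 [207. 231.]
 [202. 239.]]
```

View pics/w2.png

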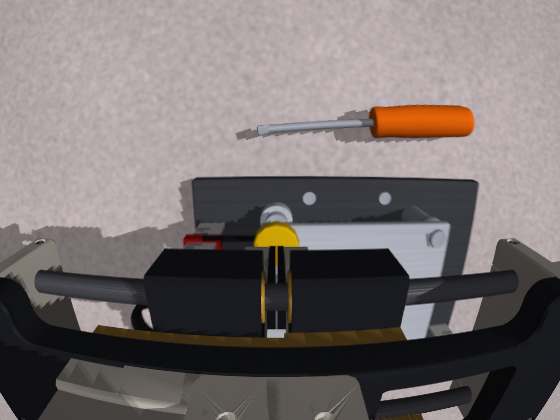

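Call:
send_rows:
  plan:
    - [[0.03, 0, -0.006], [0, 0, 0]]
    - [[0.06, 0, -0.006], [0, 0, 0]]
    - [[0.1, 0, -0.006], [0, 0, 0]]
    - [[0.13, 0, -0.006], [0, 0, 0]]
    - [[0.15, 0, -0.006], [0, 0, 0]]

```text
time_s: 4.8
tcp_pos: [0.6161, 0.0711, 0.0837]
eef_rot: [19.1, 89.8, -179.2]
contact_force: [1.1, 3.4, 6.1]
gripper_width: 0.0006
```

```bash
cat >> h.py <<'E'
def grid(p,u0,u1,v0,v1,O,off,su=3):
    "z/x in mount frame of a pixel block"
    uu,vv=np.meshgrid(np.arange(u0,u1,su),np.arange(v0,v1))
    X=(fpts(p,np.c_[uu.ravel(),vv.ravel()])-np.array(O))@MR+off
    Z=(X.reshape(*uu.shape,3)*1000).round().astype(int);c=p["color"].astype(int)
    print("y",Z[len(Z)//2,:,1])
    for i in range(len(uu)): print(vv[i,0]," ".join("%4d/%2d%s"%(Z[i,j,0],Z[i,j,2],"R" if c[vv[i,j],uu[i,j],0]>1.6*c[vv[i,j],uu[i,j],1] else "k" if c[vv[i,j],uu[i,j],1]<40 else " ") for j in range(uu.shape[1])))
E
python3 - <<'E'
from h import *
p=r.capture("wrist");save(p,"w3")
grid(p,183,240,228,252,[.617,.071,0],[.055,.055,0],4)
togo([.617,.071,.0836])
E
```

```text
y [126 119 113 110 107 104 102  99  96  95  92  89  87  84  81]
228   49/-1    54/12    54/12    54/12    54/13    54/11    54/11    54/12    54/12    54/11    54/12    54/12    54/12    54/12    54/12 
229   48/ 0    53/12    53/13k   53/11    53/12    53/13    53/12    53/12    53/12    54/13    53/11    53/11    53/12    53/11    53/11 
230   48/ 0    52/11    52/11k   52/12    52/12k   53/13    52/11    52/11    53/13    53/12    53/13    52/11    52/11    53/13    52/11k
231   47/ 0    51/12k   52/13k   52/12k   52/12k   52/13k   51/11    52/13    52/13    52/12    52/12    52/12    52/11    52/12k   52/12k
232   46/-1    51/11k   51/12k   51/13k   51/12k   51/12k   51/12    51/12k   51/11    51/12k   51/12k   51/12    51/12k   51/13k   51/12k
233   45/-1    50/12k   50/11k   50/12k   50/11k   50/12k   50/11k   50/11k   50/11k   50/12k   50/12k   50/11k   50/12k   50/12k   50/12k
234   44/-2    49/11k   49/12    50/13    50/12    50/12    49/12    50/12    50/12    50/13k   49/11k   50/12k   49/11k   49/11k   50/12k
235   44/ 0    48/11k   48/11    49/13    49/14    49/13    49/
[... 1746 characters left out ...]
8   33/-1    49/36k   49/36k   49/36k   55/48k   55/49R   55/49k   55/49k   55/49k   55/49k   56/50k   56/50k   55/49k   55/49k   39/11k
249   49/37k   49/37k   49/37k   55/51k   55/50k   56/52k   55/51k   55/50k   55/50k   55/50k   55/50k   55/50k   55/51k   55/51k   55/49k
250   93/137k   93/136k   93/137k   93/136k   93/136k   92/135k   93/136k   93/136k   93/137k   93/137k   93/136k   93/136k   93/136k   93/136k   93/136k
251   93/138k   93/136k   93/138k   93/137k   93/137k   93/137k   93/136k   93/137k   93/136k   93/136k   93/137k   92/136k   93/138k   93/136k   93/137k
t 4.85 tcp [0.616  0.0711 0.0834] F [0.21 4.12 4.54] w 0.0002 shift [-0.0015, -0.0012, -0.0064] turn [0.0, 0.0, 0.0]
```

Call:
send_rows:
  plan:
    - [[0.004, 0, 0], [0, 0, 0]]
    - [[0.004, 0, 0], [0, 0, 0]]
    - [[0.004, 0, 0], [0, 0, 0]]
    - [[0.004, 0, 0], [0, 0, 0]]
    - [[0.004, 0, 0], [0, 0, 0]]

```text
time_s: 5.35
tcp_pos: [0.6163, 0.0711, 0.0837]
eef_rot: [15.0, 89.9, 176.7]
contact_force: [-1.1, 1.5, 4.8]
gripper_width: 0.0002
```

```bash
python3 - <<'E'
from h import *
p=r.capture("scene");save(p,"s1")
a=p["color"][225:260,235:270];cv2.imwrite('pics/s1z.png',cv2.resize(cv2.cvtColor(a,cv2.COLOR_RGB2BGR),(560,560),interpolation=cv2.INTER_NEAREST))
p=r.capture("wrist");grid(p,195,240,244,250,[.617,.071,0],[.055,.055,0],4)
togo([.617,.071,.0836])
E
```

```text
y [107 105 102  99  97  95  96  93  90  87  84  81]
244   49/28    49/29    49/29    49/29    49/29    49/29    42/13k   42/12k   42/11k   42/11k   42/12k   42/12k
245   49/30    49/31    49/31    49/31    49/31    49/30    41/12k   41/11k   41/12k   42/13k   42/12k   42/12k
246   49/32    49/32    49/32    49/32    49/32    48/30    41/13k   41/12k   41/12k   41/12k   40/11k   41/12k
247   49/34    49/34    49/33    49/34    49/34    48/30    40/12k   40/12k   40/13k   40/12k   40/12k   40/12k
248   49/35k   55/48k   55/49k   55/49k   55/49k   55/49k   55/49k   55/49k   55/49k   55/49k   56/49k   40/13k
249   49/38k   55/50k   55/50k   55/50k   55/51k   55/50k   55/49k   55/49k   55/50k   55/51k   55/51k   55/48k
t 5.45 tcp [0.6163 0.0711 0.0836] F [-1.63  1.02  5.54] w 0.0004 shift [0.0002, -0.0006, -0.005] turn [0.0, 0.0, 0.0]
```

View pics/s1z.png

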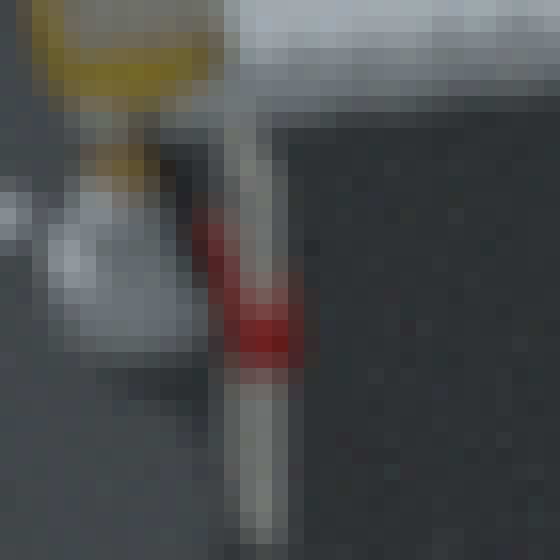

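Call:
send_rows:
  plan:
    - [[0.005, 0, 0], [0, 0, 0]]
    - [[0.005, 0, 0], [0, 0, 0]]
    - [[0.005, 0, 0], [0, 0, 0]]
    - [[0.005, 0, 0], [0, 0, 0]]
    - [[0.005, 0, 0], [0, 0, 0]]

```text
time_s: 5.95
tcp_pos: [0.6164, 0.0711, 0.0837]
eef_rot: [12.0, 89.9, 173.7]
contact_force: [-1.1, 0.8, 5.0]
gripper_width: 0.0004
```

Call:
send_rows:
  plan:
    - [[0.003, 0, 0], [0, 0, 0]]
    - [[0.003, 0, 0], [0, 0, 0]]
    - [[0.003, 0, 0], [0, 0, 0]]
    - [[0.003, 0, 0], [0, 0, 0]]
    - [[0.003, 0, 0], [0, 0, 0]]

```text
time_s: 6.45
tcp_pos: [0.6164, 0.0711, 0.0838]
eef_rot: [8.6, 89.9, 170.3]
contact_force: [-1.6, 1.0, 4.8]
gripper_width: 0.0005
```

```bash
python3 - <<'E'
from h import *
p=r.capture("wrist");grid(p,195,240,246,250,[.617,.071,0],[.055,.055,0],4)
togo([.617,.071,.0836])
p=r.capture("scene")
# scene depth of pointer near yellow scale: dark pixels beside the red
uu,vv=np.meshgrid(np.arange(242,256),np.arange(230,250))
for i in range(len(uu)):
    print(vv[i,0]," ".join("%4d/%4d/%2d%s"%(*((MR.T@(pt(p,(u,v),0)-[.617,.071,0])+[.055,.055,0])*1000).round(),"R" if p["color"][v,u,0]>1.6*p["color"][v,u,1] else " ") for u,v in zip(uu[i],vv[i])))
E
```

```text
y [107 101  98  96  94  91  89  86  84  81  79  81]
246   49/32    49/33    49/32    49/32    49/31    49/31    41/12k   41/12k   41/12k   41/12k   41/12k   41/12k
247   49/34    49/33    49/33    49/34    49/33    48/31    40/12k   40/12k   40/12k   40/12k   40/13k   40/11k
248   49/34k   55/49k   55/48k   55/49k   55/49k   55/49k   55/49k   55/48k   55/49k   55/49k   55/48k   39/12k
249   50/38k   55/50k   55/51k   55/50k   55/50k   55/50k   55/50k   55/49k   56/51k   55/50k   56/51k   55/49k
t 6.5 tcp [0.6164 0.0711 0.0838] F [-1.61  1.48  5.91] w 0.0003 shift [0.0013, -0.0006, -0.0039] turn [0.0, 0.0, 0.0]
230   60/  70/60    57/  67/58    56/  72/61    53/  71/60    50/  66/56    47/  63/54    45/  63/53    43/  63/53    40/  62/52    38/  61/51    36/  65/53    34/  65/53    32/  66/54    29/  62/50 
231   59/  66/55    57/  67/55    56/  70/57    53/  70/57    51/  69/56    47/  64/51    45/  64/51    43/  65/51    41/  64/50    38/  64/51    36/  64/50    34/  65/50    31/  62/47    29/  61/47 
232   59/  64/51    57/  64/50    55/  68/53    53/  68/52    50/  65/50    48/  6
[... 2816 characters left out ...]
13    54/ 116/48R   52/ 116/47R   51/ 122/52R   48/ 118/48R   35/  68/11R   33/  70/12    31/  71/12 
247   60/  64/ 9    58/  66/10    56/  69/12    53/  66/10    51/  67/10    49/  69/11    46/  66/ 8    54/ 116/45    52/ 118/46R   49/ 114/43R   48/ 118/45R   36/  75/13R   33/  73/11    32/  77/14 
248   61/  70/11    59/  70/11    56/  71/11    55/  75/14    52/  72/11    49/  71/10    47/  71/ 9    51/ 100/30    53/ 120/45    50/ 118/44    47/ 117/42    37/  81/15    34/  75/10    32/  77/11 
249   61/  73/11    59/  72/ 9    57/  73/ 9    54/  73/ 9    53/  77/12    50/  76/11    48/  76/10    51/ 101/28    51/ 113/37    49/ 112/36    39/  78/10    37/  77/ 9    36/  84/14    33/  82/12
```

Call:
send_rows:
  plan:
    - [[-0.08, 0, 0], [0, 0, 0]]
    - [[-0.2, 0, 0], [0, 0, 0]]
    - [[-0.4, 0, 0], [0, 0, 0]]
    - [[-0.6, 0, 0], [0, 0, 0]]
    - [[-0.8, 0, 0], [0, 0, 0]]

```text
time_s: 7.05
tcp_pos: [0.6161, 0.0707, 0.2055]
eef_rot: [21.5, 89.9, -176.8]
contact_force: [1.1, 0.2, 0.9]
gripper_width: 0.0007
```

Call:
send_rows:
  plan:
    - [[-0.1, 0.15, 0.15], [0, 0, 0]]
    - [[-0.2, 0.3, 0.3], [0, 0, 0]]
    - [[-0.25, 0.45, 0.45], [0, 0, 0]]
    - [[-0.25, 0.6, 0.6], [0, 0, 0]]
    - [[-0.25, 0.735, 0.735], [0, 0, 0]]

```text
time_s: 7.55
tcp_pos: [0.4753, -0.0003, 0.2442]
eef_rot: [8.6, 89.9, 170.3]
contact_force: [0.4, -0.3, 0.0]
gripper_width: 0.0006
```

```bash
python3 - <<'E'
from h import *
R=Ro.from_matrix(np.array([[0,0,-1],-MR[:,1],np.cross([0,0,-1],-MR[:,1])]).T)
togo([.478,.001,.105],R)
p=r.capture("wrist");save(p,"w4")
b=blobs(p,(150,100,450,250))
for k,v in b.items():
    for c,s in v: print(k,c,s,fpts(p,c).round(4))
B=fpts(p,b["blue"][0][0])[0]
u,v=fproj(p,B+MR@[0,-.048,-.015])[0].round().astype(int);print(u,v)
grid(p,u-30,u+24,v-14,v+14,[B[0],B[1],0],[-.055,-.055,0],3)
E
```

```text
t 7.55 tcp [ 4.753e-01 -3.000e-04  2.442e-01] F [ 0.43 -0.33  0.  ] w 0.0006 shift [0.9277, -0.0139, -0.0153] turn [-0.0005, 0.0014, -0.0002]
blue [276.73       192.14666667] [263 179  29  26 600] [[ 0.4758 -0.0009  0.0709]]
red [321.37719298 191.54385965] [310 189  25   9 114] [[ 0.457  -0.0445  0.0506]]
323 189
y [ -72  -75  -78  -81  -84  -87  -90  -93  -97 -100 -104 -107 -111 -113
 -126 -130  -54 -138]
175  -49/12   -49/12   -49/13   -49/11   -49/12   -49/11   -49/11   -49/11   -49/11   -49/12   -49/12   -49/11   -49/11   -51/-2   -51/ 0   -51/ 0   -51/-1   -51/ 0 
176  -50/13   -50/12   -50/11   -50/11   -50/12   -50/12   -50/12   -50/11   -50/11   -50/12   -50/12   -50/11   -50/11   -52/ 0   -52/ 0   -52/-1   -52/-1   -52/-1 
177  -51/12   -51/11   -51/13   -51/12   -51/11   -51/12   -51/11   -51/12   -51/13   -51/11   -51/11   -51/11   -51/12   -53/-1   -54/-1   -53/-1   -53/ 0   -53/ 1 
178  -52/13   -53/12   -52/13   -53/10   -52/12   -53/11   -52/11   -53/11   -52/12   -52/11   -52/13   -52/13   -52/11   -55/ 0   -55/-1   -55/ 0   -55/-3   -54/-1 
179  -54/11   -54/13   -54
[... 3259 characters left out ...]
  -80/ 0   -79/ 1   -80/ 0   -80/-1 
199  -78/11   -78/11   -78/12   -78/10   -78/13   -78/12   -78/12   -77/13   -62/71   -62/72   -62/72   -62/72   -62/72   -81/ 0   -81/ 1   -81/ 0   -81/ 0    22/383 
200  -79/11   -79/11   -79/10   -79/11   -79/12   -79/12   -79/11   -79/12   -79/12   -79/12   -79/12   -79/13   -82/-1   -82/ 0   -83/-3   -82/ 1   -82/ 0   -82/ 0 
201  -80/12   -80/13   -81/11   -80/12   -80/12   -80/13   -80/12   -80/13   -80/13   -80/12   -80/12   -80/13   -84/ 0   -83/ 1   -83/ 0   -83/ 0   -84/ 0   -83/ 0 
202  -81/12   -82/11   -82/11   -82/10   -81/12   -81/13   -81/13   -82/11   -81/13   -81/14   -82/11   -82/12   -85/ 0   -85/-1   -85/ 0   -85/ 1   -85/ 0   -85/ 0
```

View pics/w4.png

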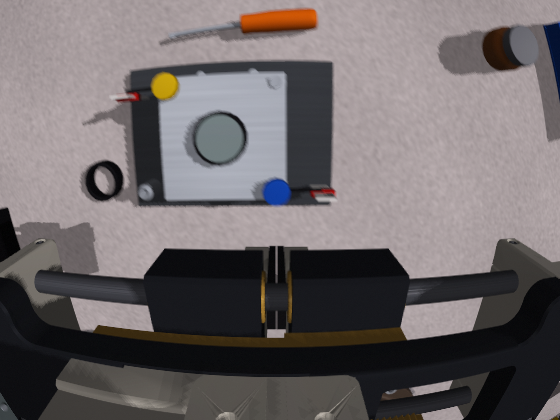

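Call:
send_rows:
  plan:
    - [[0.15, -0.003, -0.008], [0, 0, 0]]
    - [[0.35, -0.003, -0.008], [0, 0, 0]]
    - [[0.55, -0.003, -0.008], [0, 0, 0]]
    - [[0.75, -0.003, -0.008], [0, 0, 0]]
    - [[0.91, -0.003, -0.008], [0, 0, 0]]

```text
time_s: 8.1
tcp_pos: [0.4721, -0.002, 0.1066]
eef_rot: [12.4, 89.8, 174.0]
contact_force: [1.0, 0.5, -0.2]
gripper_width: 0.0007
```

```bash
python3 - <<'E'
from h import *
p=r.capture("wrist");save(p,"w5")
togo([.4765,0,.0815])
b=blobs(p,(150,150,450,300))
for k,v in b.items():
    for c,s in v: print(k,c,s,fpts(p,c).round(4))
E
```

```text
t 8.15 tcp [ 0.4701 -0.0025  0.1033] F [-2.39 -0.43 -3.55] w 0.0003 shift [0.1451, -0.0297, -0.0363] turn [0.0, 0.0, 0.0]
yellow [262.52857143 290.51428571] [261 279   4  21  70] [[ 0.5046 -0.0088  0.1719]]
yellow [289.82142857 293.78571429] [289 286   3  14  28] [[ 0.5017 -0.0154  0.1723]]
blue [269.61476075 233.79643147] [ 246  216   47   44 1233] [[ 0.4821 -0.0012  0.0696]]
red [343.74385965 232.82105263] [324 228  40  16 285] [[ 0.4638 -0.0437  0.0582]]
```

Call:
send_rows:
  plan:
    - [[0, -0.03, -0.036], [0, 0, 0]]
    - [[0, -0.03, -0.036], [0, 0, 0]]
    - [[0, -0.03, -0.036], [0, 0, 0]]
    - [[0, -0.03, -0.036], [0, 0, 0]]
    - [[0, -0.03, -0.036], [0, 0, 0]]

```text
time_s: 8.65
tcp_pos: [0.477, 0.0002, 0.1041]
eef_rot: [20.7, 89.6, -177.7]
contact_force: [0.1, 0.0, 0.0]
gripper_width: 0.0002
```

```bash
python3 - <<'E'
from h import *
togo([.4765,0,.0815])
E
```

```text
t 8.65 tcp [4.770e-01 2.000e-04 1.041e-01] F [0.11 0.03 0.04] w 0.0002 shift [0.1506, 0.0019, 0.002] turn [0.0, 0.0, 0.0]
```

Settled over the blue pad; press down slowly to slightly above the estimate.

Call:
send_rows:
  plan:
    - [[0.04, 0, 0], [0, 0, 0]]
    - [[0.08, 0, 0], [0, 0, 0]]
    - [[0.11, 0, 0], [0, 0, 0]]
    - [[0.14, 0, 0], [0, 0, 0]]
    - [[0.155, 0, 0], [0, 0, 0]]

```text
time_s: 9.15
tcp_pos: [0.4759, 0.0001, 0.0802]
eef_rot: [23.1, 89.5, -175.4]
contact_force: [-4.8, 2.7, 7.0]
gripper_width: 0.0006
```

```bash
python3 - <<'E'
from h import *
togo([.4765,0,.079])
p=r.capture("wrist");save(p,"w6")
u,v=fproj(p,np.array([.4765,0,0])+MR@[0,-.048,.048])[0].round().astype(int);print(u,v)
grid(p,u-40,u+24,v-14,min(v+14,250),[.4765,0,0],[-.055,-.055,0],4)
togo([.4765,0,.079])
E
```

```text
t 9.15 tcp [4.759e-01 1.000e-04 8.020e-02] F [-4.81  2.68  7.05] w 0.0006 shift [0.0079, -0.001, -0.004] turn [0.0, 0.0, 0.0]
358 249
y [ -84  -87  -90  -93  -96  -95  -98 -100 -103 -106 -108 -111 -123 -126
 -129 -133]
235  -60/12   -60/12   -60/12k  -60/12   -60/13   -59/14   -59/15   -59/15   -59/16   -59/15   -59/16   -61/11   -65/-1   -65/ 0   -65/ 0   -66/-1 
236  -60/13   -61/12   -61/11k  -61/12   -59/16   -59/18   -58/18   -59/17   -59/17   -58/18   -59/17   -62/11   -67/-2   -66/-1   -66/ 0   -66/ 0 
237  -62/11   -61/12k  -62/12k  -62/11   -59/17   -59/19   -59/19   -59/19   -59/18   -59/19   -59/19   -59/18   -67/ 0   -67/ 0   -67/ 0   -67/ 0 
238  -62/13k  -62/12k  -62/12k  -62/11k  -59/19   -59/21   -59/21   -59/20   -59/21   -58/23   -59/22   -59/21   -68/ 0   -68/ 0   -68/-1   -68/ 1 
239  -63/13k  -63/12k  -63/11k  -63/12k  -60/20   -59/22   -59/22   -59/22   -59/23   -58/23   -59/22   -59/23   -68/ 1   -69/-1   -69/ 0   -69/-2 
240  -63/12k  -64/11k  -64/11k  -64/12k  -61/19   -59/24   -60/22   -58/25   -59/24   -59/23    23/219   -59/24   -69/ 0   -69/ 0   -70/ 0   
[... 767 characters left out ...]
7k  -53/47k  -53/48k  -52/48k  -52/48k  -53/47k  -53/48k  -53/48k  -53/47k  -59/33   -59/33   -59/35   -74/ 0   -74/ 0   -75/ 0 
247  -53/48k  -52/50k  -52/49k  -52/50k  -52/50k  -53/49k  -53/49k  -53/49k  -53/49k  -53/49k  -59/36R  -59/36R  -59/36R  -75/ 0   -57/42R  -76/-1 
248  -53/50k  -53/49k  -53/48k  -53/50k  -53/49k  -53/50k  -53/49k  -53/50k  -53/49k  -54/47k  -57/42R  -57/42R  -57/42R  -57/43R  -56/43R  -76/ 1 
249  -54/48k  -54/48k  -54/50k   23/219k  -54/49k  -54/48k  -54/50k  -54/49k  -54/49k  -54/50k  -56/44R  -57/44R  -57/44R  -57/44R  -17/132R  -17/132 
t 9.2 tcp [4.759e-01 1.000e-04 8.010e-02] F [-4.4   3.04  6.71] w 0.0004 shift [0.007, -0.001, -0.0042] turn [0.0, 0.0, 0.0]
```

Call:
send_rows:
  plan:
    - [[0.006, 0, 0], [0, 0, 0]]
    - [[0.012, 0, 0], [0, 0, 0]]
    - [[0.014, 0, 0], [0, 0, 0]]
    - [[0.014, 0, 0], [0, 0, 0]]
    - [[0.014, 0, 0], [0, 0, 0]]

```text
time_s: 9.7
tcp_pos: [0.4757, 0.0002, 0.078]
eef_rot: [23.4, 89.5, -175.0]
contact_force: [-4.2, 1.5, 8.4]
gripper_width: 0.0003
```

```bash
python3 - <<'E'
from h import *
p=r.capture("wrist");save(p,"w7")
grid(p,330,378,243,250,[.4765,0,0],[-.055,-.055,0],4)
togo([.4765,0,.079])
E
```

```text
y [ -86  -88  -91  -93  -96  -98 -100 -107 -109 -112 -125 -129]
243  -65/12k  -66/11   -58/28   -59/27   -59/28   -59/27   -59/27   -59/28   -59/29   -59/27   -72/-1   -71/-1 
244  -66/12k  -52/44k  -52/44   -52/44   -53/43   -52/44   -53/43k  -59/29   -59/29   -59/29   -72/-1   -72/-1 
245  -52/45k  -52/45k  -52/46k  -52/46k  -52/45k  -53/45k  -52/46k  -59/31   -59/31k  -59/31   -73/-1   -73/ 0 
246  -53/46k  -52/46k  -52/46k  -52/47k  -53/45k  -53/47k  -53/47k  -59/31   -59/33   -59/33   -74/ 0   -74/ 0 
247  -53/46k  -53/48k  -53/47k  -53/46k  -53/47k  -53/48k  -53/47k  -59/33   -59/35   -59/35   -74/ 0   -75/-1 
248  -54/47k  -54/46k  -53/47k  -54/45k  -53/48k  -53/47k  -54/46k  -59/36   -59/35k  -59/36k  -75/ 0   -56/43 
249  -54/47k  -54/46k  -54/47k  -54/47k  -54/47k  -54/47k  -55/46k  -56/43R  -57/41R  -56/43R  -57/42R  -16/131R
t 9.75 tcp [4.757e-01 2.000e-04 7.810e-02] F [-3.01  1.39  8.33] w 0.0007 shift [-0.0063, -0.0006, -0.0051] turn [0.0, 0.0, 0.0]
```

Call:
send_rows:
  plan:
    - [[0.002, 0, 0], [0, 0, 0]]
    - [[0.002, 0, 0], [0, 0, 0]]
    - [[0.002, 0, 0], [0, 0, 0]]
    - [[0.002, 0, 0], [0, 0, 0]]
    - [[0.002, 0, 0], [0, 0, 0]]

```text
time_s: 10.25
tcp_pos: [0.4758, 0.0003, 0.078]
eef_rot: [23.8, 89.5, -174.6]
contact_force: [-3.2, 2.0, 7.3]
gripper_width: 0.0005
```

Call:
send_rows:
  plan:
    - [[0.002, 0, 0], [0, 0, 0]]
    - [[0.002, 0, 0], [0, 0, 0]]
    - [[0.002, 0, 0], [0, 0, 0]]
    - [[0.002, 0, 0], [0, 0, 0]]
    - [[0.002, 0, 0], [0, 0, 0]]

```text
time_s: 10.75
tcp_pos: [0.4757, 0.0003, 0.0778]
eef_rot: [24.6, 89.5, -173.8]
contact_force: [-2.5, 1.0, 8.1]
gripper_width: 0.0002
```

```bash
python3 - <<'E'
from h import *
p=r.capture("wrist")
grid(p,330,378,244,250,[.4765,0,0],[-.055,-.055,0],6)
togo([.4765,0,.079])
E
```

```text
y [ -86  -90  -93  -97 -100 -108 -112 -127]
244  -52/44k  -52/43   -52/44   -52/44   -52/45k  -59/28   -59/29   -72/ 0 
245  -52/45k  -52/45k  -52/45k  -52/46k  -52/45k  -59/31   -59/31   -72/ 0 
246  -53/45k  -52/47k  -52/47k  -53/45k  -53/46k  -59/32   -60/31   -74/ 0 
247  -53/47k  -53/46k  -53/46k  -53/46k  -53/47k  -59/33   -59/34   -74/ 0 
248  -53/47k  -54/47k  -54/47k  -54/47k  -53/47k  -59/34   -59/36   -75/ 0 
249  -54/46k  -54/46k  -55/46k  -54/46k  -55/46k  -57/42R  -57/42R  -16/131R
t 10.8 tcp [4.758e-01 3.000e-04 7.780e-02] F [-2.61  1.69  8.92] w 0.0003 shift [-0.0078, 0.0005, -0.0054] turn [0.0, 0.0, 0.0]
```

Call:
send_rows:
  plan:
    - [[-0.08, 0, 0], [0, 0, 0]]
    - [[-0.2, 0, 0], [0, 0, 0]]
    - [[-0.4, 0, 0], [0, 0, 0]]
    - [[-0.6, 0, 0], [0, 0, 0]]
    - [[-0.8, 0, 0], [0, 0, 0]]

```text
time_s: 11.3
tcp_pos: [0.4767, 0.0004, 0.1985]
eef_rot: [25.6, 89.4, -172.8]
contact_force: [-0.1, 0.7, -0.6]
gripper_width: 0.0004
```

Call:
send_rows:
  plan:
    - [[-0.1, 0, 0], [0, 0, 0]]
    - [[-0.2, 0, 0], [0, 0, 0]]
    - [[-0.25, 0, 0], [0, 0, 0]]
    - [[-0.25, 0, 0], [0, 0, 0]]
    - [[-0.25, 0, 0], [0, 0, 0]]

```text
time_s: 11.8
tcp_pos: [0.4767, 0.0004, 0.2351]
eef_rot: [25.7, 89.4, -172.7]
contact_force: [-0.5, -0.0, -0.2]
gripper_width: 0.0005
```

```bash
python3 - <<'E'
from h import *
p=r.capture("wrist");save(p,"w8")
b=blobs(p,(100,50,450,240))
for k,v in b.items():
    for c,s in v: print(k,c.round(1),s[4],fpts(p,c).round(4))
u,v=fproj(p,np.array([.4765,0,0])+MR@[0,-.04,.056])[0].round().astype(int)
grid(p,u-9,u+9,v-4,v+5,[.4765,0,0],[-.055,-.055,0],4)
togo([.4765,0,.079])
E
```

```text
yellow [159.8  83.5] 604 [[0.6151 0.0702 0.0706]]
blue [274.9 192.2] 647 [[0.478  0.0006 0.0697]]
red [125.5  95.7] 110 [[0.6203 0.1114 0.0631]]
red [323.4 191.6] 102 [[ 0.4581 -0.0457  0.0499]]
y [ -85  -89  -93  -97 -101]
186  -61/13k  -59/20   -59/23   -59/22   -59/22 
187  -63/11k  -60/22   -59/26   -59/26   -59/27 
188  -53/55k  -53/55k  -53/55k  -53/56k  -59/32k
189  -54/57k  -54/57k  -54/57k  -54/58k  -53/59R
190  -55/57k  -55/57k  -54/59k  -55/57k  -55/58R
191  -56/58k  -56/58k  -56/57k  -55/58R  -56/57R
192  -68/13   -59/47R  -58/52R  -58/51R  -59/50R
193  -69/12   -60/49R  -59/52   -59/52   -59/53 
194  -71/11   -61/49R  -60/54R  -59/56   -59/56 
t 11.85 tcp [4.766e-01 3.000e-04 2.349e-01] F [ 0.01  0.11 -0.18] w 0.0006 shift [1.0395, -0.0032, -0.0106] turn [0.0, 0.0, 0.0]
```

View pics/w8.png

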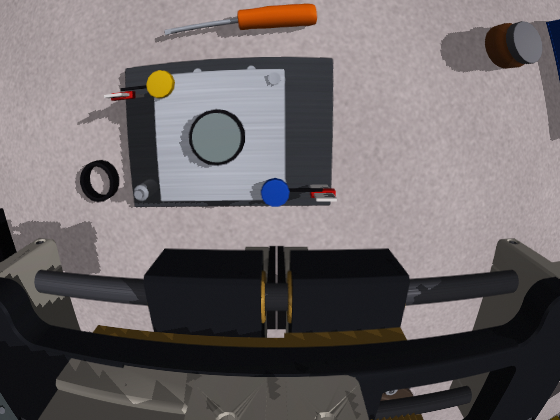

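Both pads are back at 70 mm (yellow at pixel (160,84), blue at (275,192)), the blue pointer is back at its rest height, and nothing has been displaced. I'm handing it in.

```bash
python3 -c "
from plant import r
print(r.close_job())"
```

```text
the job is handed in; nothing more can be done
None
```

I pressed the yellow pad and then the blue pad to their red marks with closed fingertips, let each spring back, and handed the job in at about 12 s. The hand-in reports no verdict.

| Corner | Mark centre (height above bench) | Pointer during press | Hold |
|---|---|---|---|
| Yellow | about 47.6 mm | about 48.5–49 mm | about 1.7 s |
| Blue | about 45.6 mm | about 45.5 mm | about 1 s, after stopping briefly 2 mm above the mark |

- **Yellow accuracy:** this pointer stood roughly 1 mm above its mark's centre (2 mm at most). The gripper hid its top edge from the wrist camera, so I also measured it with the scene camera, which agreed.
- **After release:** both pads measured about 70 mm, and the blue pointer was back at rest height. I did not re-measure the yellow pointer itself.
- **Surroundings:** the pad positions matched the earlier ones within about 2–3 mm, which is the measuring noise. The last wrist picture showed the post, driver, lens ring and jar in place. The bottle and splitter box were outside that picture, and I did not re-check them after the presses.
- **Contact:** the wrist force was near zero with the tool well clear of the mount.

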